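# Hold the paint mask open over the bracket

### The job

Push the black carrier with the grey bracket along its rail, by its yellow tab, until it clicks into the station under the steel paint mask. Then pull the mask's orange spring-return handle straight out until its white pointer lines up with the red mark, and finish while still holding it there: let go, and it springs shut. Leave the vial, the white tub and the spare bracket where they stand, and do not shift the mark.

Things in the scene. Friction and masses are not known exactly. Their poses are not given: they have to be found in the camera images.
- jig: Fixed jig; origin on the bench under the rail at the station. z up; y along the rail (push to +y); the mask pulls to -x, about towards the robot. In mm, heights above bench: base plate x -110..60, y -195..125, top 12; rail at x 0; blue bridge over the mask x -100..-60, y -51..51, top 106; white scale bar x -220..-70, y 60..80, top 90, on a foot post at x -212.
- carrier (a joint): Carrier position on the rail (m): 0 seated in the station detent, negative short of it (start -0.095 to -0.055), positive past it (stop 0.03). Pushing takes 1 to 2 N, about 5 N over the detent, which draws it in from about 4 mm; else it stays put. Black plate 96 (x) by 170 (y) mm, top 46 mm up; its green line meets one on the base at the station; grey bracket on it 66 mm along y, top 84 mm up.
- push_tab (a point): Centre of the top edge of the carrier's upright yellow tab, at the carrier's trailing (-y) end: 40 mm along x, 12 mm thick along y, from 46 to 90 mm above the bench, at jig x -10 mm, y -75 mm + carrier value. 36 mm are free between tab and bracket; the -y side is open. Axes as the jig's.
- mask (a joint): How far the spring-return mask is pulled out (m), 0 = shut, 0.075 = stop. It slides along the jig's -x and springs back: about 4 N when shut plus 1.3 N for each 10 mm, so 8 to 12 N at the mark.
- handle (a point): Centre of the orange handle on the mask, an upright block 16 mm along x, 34 mm along y, from 94 to 136 mm above the bench; shut at jig x -145 mm, y 0. It stands on the steel mask strip (50 mm wide, top 94 mm up), 37 mm clear of the blue bridge when shut. A thin white pointer sticks out from its middle to +y, level with the strip. Axes as the jig's.
- red_mark (a point): The red mark, a bar 4 mm along x and 24 mm along y on the white scale bar, at jig y = 72 mm; only to be read, clamped to the bar and not to be shifted. The pointer is lined up when handle and mark have the same jig x; the mark stands 30 to 55 mm out (to -x) from the shut pointer. Axes as the jig's.
- vial: Small glass vial with a black cap, 30 mm across, 60 mm tall, standing on the bench in front of the jig, to be left alone. Origin at the centre of its underside.
- tub: White open plastic tub 85 x 110 x 45 mm, standing on the bench to the +y side of the handle, to be left alone. Origin at the centre of its underside.
- spare: Spare grey bracket 70 x 66 x 38 mm, standing on the bench beyond the rail, to be left alone. Origin at the centre of its underside.

How it is judged (in metres and radians):
On the way, in this order (a step that is already met when the one before it is completed fails the run):
1. the carrier sits in the station detent while the mask is still shut (value of joint carrier between -0.004 and 0.004 m and value of joint mask below 0.006 m), for 0.3 s.
2. the mask is pulled out to the mark and kept there (x of handle in the frame of red_mark between -0.005 and 0.005 m and contact force between the fingers and mask above 3 N), for 0.5 s.
At the end, for the whole second after the job is handed in: The carrier sits within 4 mm of the station detent; the mask is held still by the fingers (over 3 N of contact) with its pointer within 5 mm of the red mark; vial, tub and spare bracket stand within 20 mm of where they were; the red mark is not shifted (3 mm) (all of step 2 and value of joint carrier between -0.004 and 0.004 m and velocity of joint mask between -0.02 and 0.02 m/s and distance of each of vial, tub, spare from where it was at the start of the episode below 0.02 m); the arm keeps its last pose, push and grip.
It fails at once if the vial, the tub or the spare bracket is knocked over or moved more than 20 mm, or the red mark shifted more than 3 mm (distance of any of vial, tub, spare from where it was at the start of the episode above 0.02 m or distance of red_mark from where it was at the start of the episode above 0.003 m or angle between vial's own z axis and vertical above 0.5 rad).
It also fails if it takes over 45 s, if anything falls off the work surface, if the arm or the gripper's body presses on something with over 40 N, if the wrist force passes 120 N, or if a joint passes its speed limit or range.

### The arm

A 6-joint arm with a two-finger parallel gripper is mounted at the origin on the work surface. World frame = base frame: x ahead of the robot, y to its left, z up, the work surface at z = 0. Lengths are in m, angles in degrees, forces in N, time in s.
With the tool pointing down it reaches from about 0.25 to 0.8 m from the base axis. Payload 3.9 kg.
Tool frame: the origin (TCP) lies between the finger pads; the fingertips stand 14 mm ahead of it and the grasp point (between the pads) lies 5 mm behind it; z points along the fingers, y is the line along which they close (so a half turn about z gives the same grasp; the last joint's range is limited). The gripper opens to 85 mm and grips with 20 to 120 N. Pads are 22 mm wide; open, the fingers measure 114 mm over their backs; the gripper's body (76 mm by 85 mm) begins 54 mm behind the grasp point. The pads swing forward as they close: fully open they stand 13 mm farther back than shut.
Start: joints at [68.182, 14.897, -7.913, 67.191, 0, 90], TCP at [0.195, 0.487, 0.245] pointing down, gripper open.
Joint ranges: [-159.42, 159.42], [-47.68, 98.78], [-73.54, 78.23], [-108.79, 121.32], [-90, 84.71], [-180, 180]. Speed limits (degrees/s): [147.25, 147.25, 180, 180, 180, 180].

### API

Orientations are given as [roll, pitch, yaw] about the fixed x, y, z axes, in that order (R = Rz(yaw) Ry(pitch) Rx(roll)).
In Python, from workcell import get_state, grab_frame, hand_in gives the robot as it stands. The module is installed in compiled form; this text tells all that it offers.
- The arm moves only by the shell command python3 -m creep 'ROWS' [FORCE]. ROWS is text: rows parted by semicolons, each of 5 numbers parted by spaces: the shift along the tool's x, y, z in m, then the turn about the tool's z in degrees, then the finger opening in m, from 0 to 0.0854. A call has 1 to 20 rows; each row is the pose to reach, as a shift and turn from the pose commanded when the call began, along the tool's axes at that moment; what a row does not reach only later rows make up. A row lasts 1/8 s, in which the tool goes at most 62.5 mm and 10.7 degrees, less where a joint would pass 70% of its speed; a pose out of reach is approached as far as the arm can. A call with a gripper value outside its range is refused whole. The fingers move at their own pace and stop on an object; FORCE is the grip in N (left out, the last holds). Time passes only in rows, so rows that repeat a pose let the fingers close. It gives the time, the measured TCP pose, the force and the opening at its end, in the units of the state.
- get_state(): the state, without advancing time (a new reading comes with each control period).
- grab_frame(name): name is "side" or "top"; returns a dict with "frame" (420x560x3 uint8, blue, green, red), "intrinsics" (3x3 intrinsics, pixels), "R" (3x3) and "t" (3): a world point X has camera coordinates R X + t. Camera axes: x right, y down, z forward; pixel columns grow to the right and rows downward; lengths in m; the calibration is good to about 2 mm. A picture is of the moment at which its call begins. There is no depth.
- hand_in(): hands the job in, once; it reports no verdict.
The state is a dict: "time": time; "joint_positions": joint angles; "qvel": joint speeds; "joint_torque": joint torques, N m; "tcp_pos": TCP position; "ee_rot": TCP orientation; "force": force on the tool from outside, world axes, zero at the start; "wrist_torque": the same for the moment, N m; "grip_width": finger opening in m.
Only numpy, scipy, OpenCV 4.12 (cv2) and the standard library are available. Lean on these libraries where they do the work, as an engineer would, in place of code of your own. Each camera call takes 0.05 s, during which the arm holds its last target. There are 200 camera calls.

## Working session

There is one attempt and no reset: what is moved stays moved. The work goes in short steps, Python scripts to look and compute and a shell command to move; the robot and the scene stay as the last step left them, time stands still between calls to the robot, and variables do not carry over. Pictures are saved under pics/ and viewed, on a budget of 10 in all, crops included, one or two more only if the job needs it, and the job is handed in when it is done.

```bash
mkdir -p pics
cat > h.py <<'E'
import numpy as np, cv2
from workcell import *
def cam(n,f):
    d=grab_frame(n); cv2.imwrite(f'pics/{f}.png',d['frame']); np.savez(f'pics/{f}.npz',K=d['intrinsics'],R=d['R'],t=d['t']); return d
def ray(f,uv,z):
    c=np.load(f'pics/{f}.npz'); d=c['R'].T@np.linalg.inv(c['K'])@np.array([*uv,1.]); o=-c['R'].T@c['t']
    return o+d*(z-o[2])/d[2]
def proj(f,X):
    c=np.load(f'pics/{f}.npz'); p=c['K']@(c['R']@np.array(X)+c['t']); return p[:2]/p[2]
E
python3 - <<'E'
from h import *
cam('top','t0');cam('side','s0')
for f in('t0','s0'):
    c=np.load(f'pics/{f}.npz');print(c['K'].round(1).tolist(),(-c['R'].T@c['t']).round(3),c['R'].round(2).tolist())
    im=cv2.imread(f'pics/{f}.png');cv2.imwrite(f'pics/{f}b.png',cv2.resize(im,(784,588),interpolation=cv2.INTER_CUBIC))
print(get_state())
E
```

```text
[[506.7, 0.0, 284.1], [0.0, 506.7, 207.0], [0.0, 0.0, 1.0]] [0.385 0.14  1.187] [[-0.04, -1.0, 0.01], [-0.97, 0.04, -0.23], [0.23, -0.02, -0.97]]
[[482.2, 0.0, 273.8], [0.0, 482.2, 209.8], [0.0, 0.0, 1.0]] [0.375 0.582 0.73 ] [[-0.88, -0.48, -0.01], [-0.37, 0.68, -0.63], [0.31, -0.55, -0.77]]
{'time': 0.1, 'joint_positions': array([ 6.81818640e+01,  1.49325124e+01, -7.98005081e+00,  6.71904771e+01,
        5.14958531e-04,  8.99989721e+01]), 'qvel': array([ 0.02469051, -0.02698615,  0.19200638, -0.04613503,  0.00676103,
        0.03112425]), 'joint_torque': array([ 1.05019233e-03, -4.06508625e+01,  2.54527295e+01,  1.01361133e-02,
       -7.17513728e-06, -6.12288460e-06]), 'tcp_pos': array([0.19489499, 0.48683269, 0.24453203]), 'ee_rot': array([-1.79896960e+02, -5.16806245e-04,  1.58182891e+02]), 'force': array([0.22143393, 0.18007418, 0.51734079]), 'wrist_torque': array([-0.05567693,  0.02145286,  0.01532164]), 'grip_width': 0.08534350347352446}
```

View pics/t0b.png

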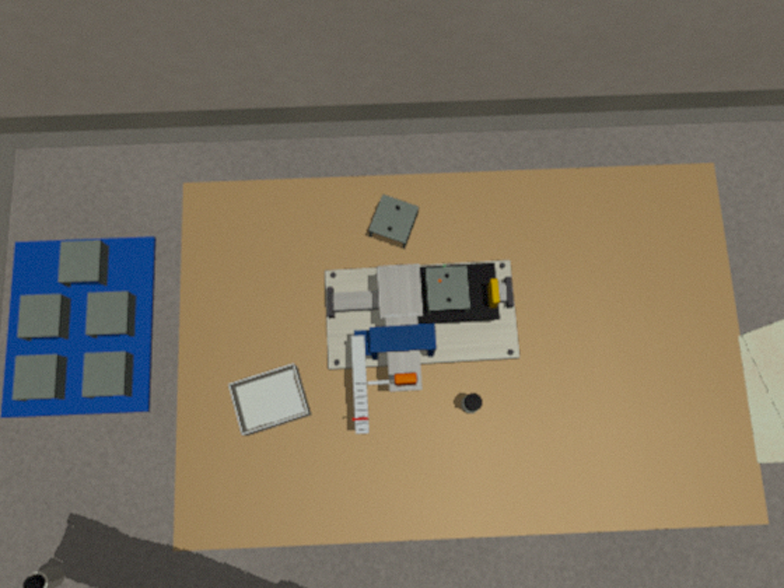

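View pics/s0b.png

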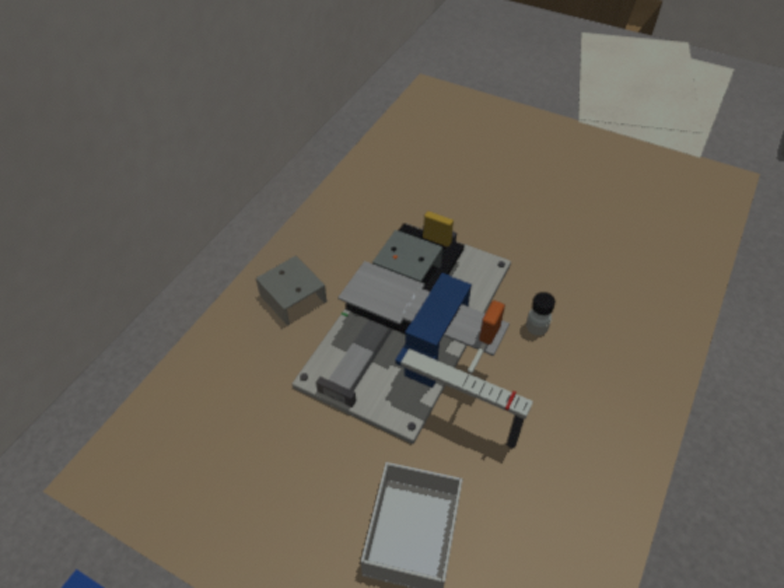

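The top view shows the jig at (330–520, 265–435) with the tab at (494,292), handle at (405,379) and red mark at (361,419). The side view has the tab at (438,228), handle at (492,322) and red mark at (511,400). I'll enlarge both.

Run:
```python
from h import *
im=cv2.imread('pics/t0.png')[175:320,225:385];cv2.imwrite('pics/t0c.png',cv2.resize(im,None,fx=4,fy=4,interpolation=cv2.INTER_CUBIC))
im=cv2.imread('pics/s0.png')[145:325,205:405];cv2.imwrite('pics/s0c.png',cv2.resize(im,None,fx=3.3333,fy=3.3333,interpolation=cv2.INTER_CUBIC))
```

```text
(no output)
```

View pics/t0c.png

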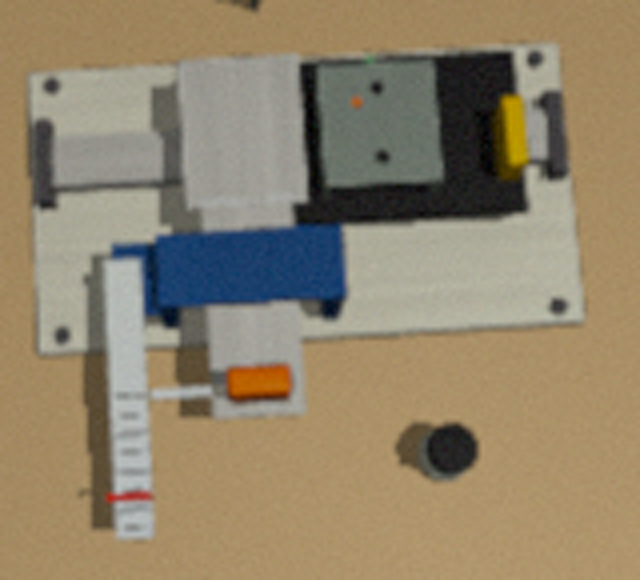

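View pics/s0c.png

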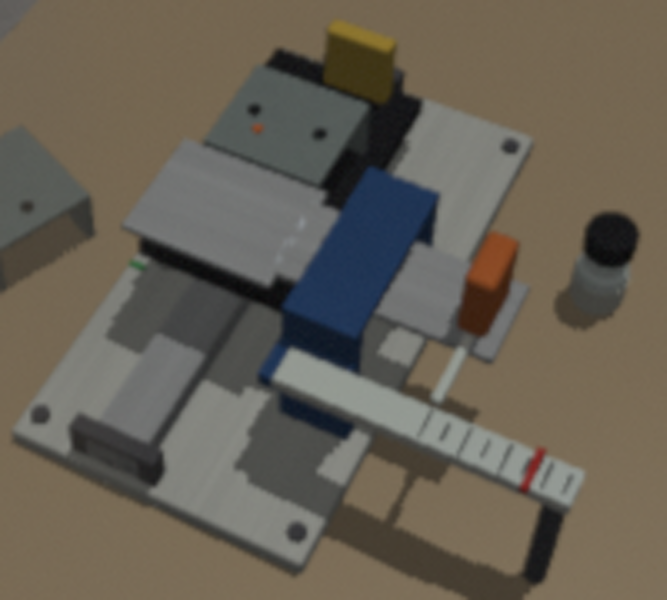

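```bash
cat > fit.py <<'E'
from h import *
from scipy.optimize import least_squares
T=lambda p:np.array(p)/4+[225,175]-.375
S=lambda p:np.array(p)/3.3333+[205,145]-.35
P=[('t0',T(a),b) for a,b in [((29,74),(60,125,12)),((556,43),(60,-195,12)),((583,323),(-110,-195,12)),((39,353),(-110,125,12)),((155,236),(-60,51,106)),((342,225),(-60,-51,106)),((343,300),(-100,-51,106)),((157,307),(-100,51,106))]]
P+=[('s0',S(a),b) for a,b in [((532,140),(-110,-195,12)),((300,572),(-110,125,12)),((14,436),(60,125,12)),((372,168),(-60,-51,106)),((438,193),(-100,-51,106)),((287,305),(-60,51,106)),((360,330),(-100,51,106))]]
def W(q,b):
    c,s=np.cos(q[2]),np.sin(q[2]);x,y,z=np.array(b)/1e3
    return [q[0]+c*x-s*y,q[1]+s*x+c*y,z]
def res(q): return np.concatenate([proj(f,W(q,b))-a for f,a,b in P])
r=least_squares(res,[.5,.1,0]);q=r.x
if __name__=='__main__':
    print(q,np.degrees(q[2]));print(r.fun.reshape(-1,2).round(1).tolist())
    c,s=np.cos(q[2]),np.sin(q[2]);J=lambda X:(np.array([[c,s],[-s,c]])@(X[:2]-q[:2])*1e3).round(1)
    for n,f,p,z in [('tab','t0',T((512,131)),.09),('tab','s0',S((361,35)),.09),('handle','t0',T((260,380)),.136),('handle','s0',S((500,247)),.136),('mark','t0',T((130,496)),.09),('mark','s0',S((534,470)),.09),('ptr','t0',T((182,392)),.094),('ptr','s0',S((450,372)),.094),('vial','t0',T((451,448)),.06),('vial','s0',S((611,232)),.06)]:
        X=ray(f,p,z);print(n,f,X.round(4),J(X))
    print('handle W',W(q,(-145,0,136)))
E
python3 fit.py
```

```text
[0.63858858 0.12151809 0.01975576] 1.1319215543262644
[[-1.9, 0.1], [-0.7, -0.1], [-0.3, 0.1], [-1.5, 1.1], [-1.2, 0.2], [-1.0, 0.0], [0.2, -0.4], [-0.7, 0.8], [1.4, -1.7], [1.3, -2.4], [-0.7, -2.3], [-0.3, -1.5], [1.5, -1.0], [-1.1, -0.0], [-0.3, 1.8]]
tab t0 [ 0.6314 -0.0313  0.09  ] [ -10.2 -152.6]
tab s0 [ 0.6316 -0.0283  0.09  ] [ -10.  -149.7]
handle t0 [0.4946 0.1162 0.136 ] [-144.1   -2.5]
handle s0 [0.4937 0.1129 0.136 ] [-145.    -5.8]
mark t0 [0.4407 0.1872 0.09  ] [-196.5   69.6]
mark s0 [0.4392 0.1893 0.09  ] [-198.    71.7]
ptr t0 [0.4944 0.1574 0.094 ] [-143.5   38.7]
ptr s0 [0.4938 0.1609 0.094 ] [-144.    42.3]
vial t0 [0.4606 0.011  0.06  ] [-180.1 -107. ]
vial s0 [0.4608 0.0154 0.06  ] [-179.9 -102.6]
handle W [np.float64(0.493616874873658), np.float64(0.11865369632409045), np.float64(0.136)]
```

```bash
python3 -m creep '-0.05 -0.025 0 -8 0.045;-0.1 -0.05 0 -16 0.045;-0.15 -0.08 0 -23 0.045;-0.15 -0.08 0 -23 0.045' 40; python3 -c "
from workcell import *
s=get_state();print(s['joint_positions'].round(1),s['tcp_pos'],s['ee_rot'])"
```

```text
time: 0.6
tcp_pos: [0.306, 0.3543, 0.245]
ee_rot: [-179.9, -0.0, -179.2]
force: [-0.4, -0.4, 0.0]
grip_width: 0.0448
[ 49.2   9.4 -15.2  65.5  -0.   48.4] [0.30604925 0.35425242 0.24499257] [-1.79903733e+02 -2.97438133e-02 -1.79154031e+02]
```

```bash
python3 -m creep '-0.04 -0.048 0 -0.3 0.036;-0.08 -0.096 0 -0.3 0.036;-0.12 -0.144 0 -0.3 0.036;-0.16 -0.194 0 -0.3 0.036;-0.2 -0.242 0 -0.3 0.036;-0.24 -0.291 0 -0.3 0.036;-0.28 -0.34 0 -0.3 0.036;-0.32 -0.389 0 -0.3 0.036;-0.32 -0.389 0 -0.3 0.036;-0.32 -0.389 0.05 -0.3 0.036;-0.32 -0.389 0.1 -0.3 0.036;-0.32 -0.389 0.12 -0.3 0.036;-0.32 -0.389 0.12 -0.3 0.036' 40
python3 - <<'E'
from h import *
cam('side','s1')
im=cv2.imread('pics/s1.png')[90:290,200:400];cv2.imwrite('pics/s1c.png',cv2.resize(im,None,fx=3,fy=3,interpolation=cv2.INTER_CUBIC))
E
```

```text
time: 2.22
tcp_pos: [0.6303, -0.0232, 0.123]
ee_rot: [179.9, -0.3, -178.4]
force: [-1.3, 0.2, 0.3]
grip_width: 0.0359
```

View pics/s1c.png

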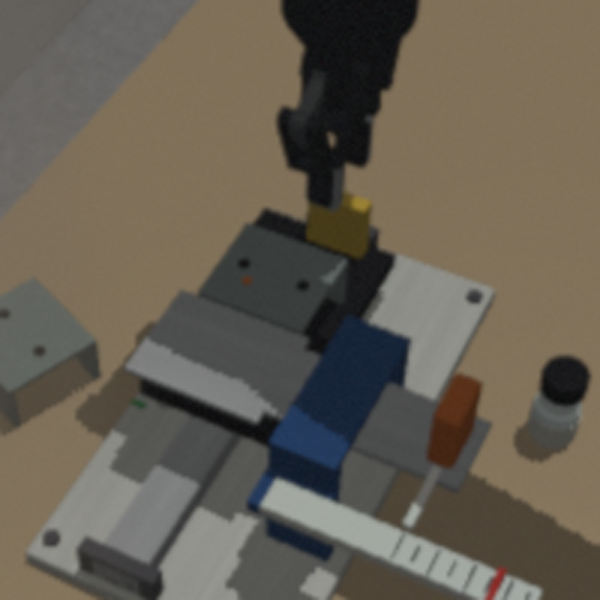

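The hand is above the tab (crop 340,205), with the fingers at its +y and -y sides. The TCP had not settled, so I'll wait and re-read it.

```bash
python3 -m creep '0 0 0 0 0.036;0 0 0 0 0.036'
```

```text
time: 2.52
tcp_pos: [0.6337, -0.0247, 0.127]
ee_rot: [-180.0, 0.2, -178.5]
force: [-0.4, 0.9, 0.1]
grip_width: 0.0362
```

```bash
python3 -m creep '0.002 -0.004 0.01 0.3 0.036;0.002 -0.004 0.025 0.3 0.036;0.002 -0.004 0.04 0.3 0.036;0.002 -0.004 0.055 0.3 0.036;0.002 -0.004 0.055 0.3 0.036;0.002 -0.004 0.055 0.3 0.036'
```

```text
time: 3.28
tcp_pos: [0.6309, -0.029, 0.0703]
ee_rot: [180.0, 0.0, -178.8]
force: [0.2, -0.5, 0.1]
grip_width: 0.0359
```

```bash
python3 -m creep '0 0 0 0 0.02;0 0 0 0 0.01;0 0 0 0 0.008;0 0 0 0 0.008;0 0 0 0 0.008' 30
```

```text
time: 3.9
tcp_pos: [0.6314, -0.0292, 0.0711]
ee_rot: [-180.0, 0.1, -178.8]
force: [-0.0, -1.8, 6.4]
grip_width: 0.0118
```

```bash
python3 -m creep '0 0.008 0 0 0.008;0 0.018 0 0 0.008;0 0.028 0 0 0.008;0 0.038 0 0 0.008;0 0.048 0 0 0.008;0 0.056 0 0 0.008;0 0.062 0 0 0.008;0 0.066 0 0 0.008;0 0.066 0 0 0.008;0 0.066 0 0 0.008'
```

```text
time: 5.15
tcp_pos: [0.6302, 0.0333, 0.0712]
ee_rot: [-179.6, 0.1, -179.0]
force: [0.4, -11.4, 5.0]
grip_width: 0.0117
```

```bash
python3 -m creep '0 0.003 0 0 0.008;0 0.003 0 0 0.008;0 0.003 0 0 0.008'
python3 - <<'E'
from h import *
cam('side','s2')
im=cv2.imread('pics/s2.png')[130:290,200:400];cv2.imwrite('pics/s2c.png',cv2.resize(im,None,fx=3.75,fy=3.75,interpolation=cv2.INTER_CUBIC))
E
```

```text
time: 5.52
tcp_pos: [0.6302, 0.0378, 0.0711]
ee_rot: [-179.8, 0.1, -178.9]
force: [0.4, -6.5, 5.1]
grip_width: 0.0116
```

View pics/s2c.png

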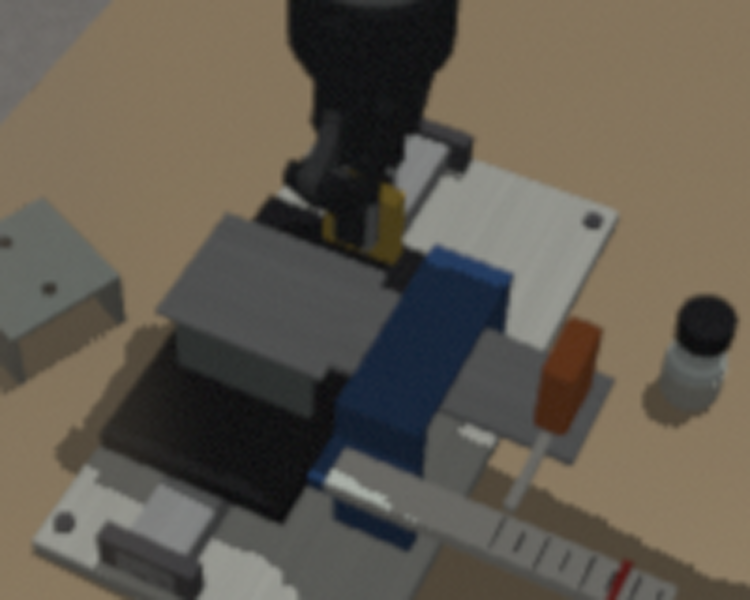

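Carrier is under the mask and the mask is still shut (handle at crop 568,375). By the TCP it is about 8 mm short of the station.

```bash
for i in 1; do python3 -m creep '0 0.003 0 0 0.008;0 0.003 0 0 0.008;0 0.003 0 0 0.008'; done; python3 -m creep '0 0.002 0 0 0.008;0 0.002 0 0 0.008;0 0.002 0 0 0.008'; python3 -m creep '0 0.002 0 0 0.008;0 0.002 0 0 0.008;0 0.002 0 0 0.008'
```

```text
time: 5.95
tcp_pos: [0.6301, 0.0435, 0.0711]
ee_rot: [179.9, 0.1, -178.8]
force: [0.3, 1.0, 5.8]
grip_width: 0.0116
time: 6.32
tcp_pos: [0.63, 0.0454, 0.0711]
ee_rot: [180.0, 0.1, -178.8]
force: [0.4, 0.3, 5.2]
grip_width: 0.0115
time: 6.7
tcp_pos: [0.63, 0.0457, 0.0711]
ee_rot: [-179.9, 0.1, -178.9]
force: [0.4, -4.1, 4.7]
grip_width: 0.0119
```

The detent pulled the carrier in: force +1.0 N, then -4 N resisting at jig y = -75.6, so the carrier is near 0. Releasing and rising.

```bash
python3 -m creep '0 -0.001 0 0 0.03;0 -0.001 0 0 0.03;0 -0.001 0 0 0.03;0 -0.001 0 0 0.03;0 -0.001 -0.03 0 0.03;0 -0.001 -0.07 0 0.03;0 -0.001 -0.115 0 0.03;0.02 0.01 -0.115 -10 0.04;0.04 0.02 -0.115 -20 0.044;0.06 0.03 -0.115 -30 0.044;0.08 0.04 -0.115 -40 0.044;0.095 0.05 -0.115 -50 0.044;0.11 0.06 -0.115 -60 0.044;0.12 0.066 -0.115 -70 0.044;0.13 0.07 -0.115 -80 0.044;0.135 0.074 -0.115 -90 0.044;0.135 0.074 -0.115 -90 0.044;0.135 0.074 -0.115 -90 0.044;0.135 0.074 -0.115 -90 0.044'
python3 - <<'E'
from h import *
cam('top','t3');cam('side','s3')
a=cv2.resize(cv2.imread('pics/t3.png')[180:310,225:365],None,fx=2.857,fy=2.857,interpolation=cv2.INTER_CUBIC)
b=cv2.resize(cv2.imread('pics/s3.png')[150:310,200:400],(400,320),interpolation=cv2.INTER_CUBIC)
o=np.zeros((400,800,3),np.uint8);o[:a.shape[0],:400]=a[:400,:400];o[:320,400:]=b;cv2.imwrite('pics/m3.png',o)
E
```

```text
time: 9.07
tcp_pos: [0.4929, 0.1181, 0.1853]
ee_rot: [-180.0, -0.0, -88.9]
force: [0.2, -0.2, -0.7]
grip_width: 0.0439
```

View pics/m3.png

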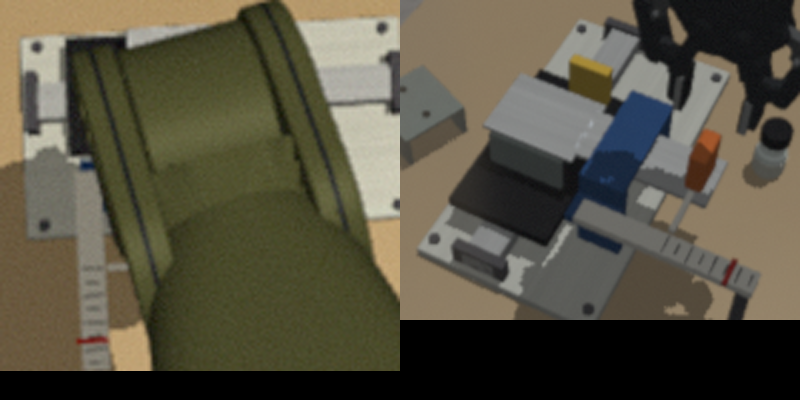

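Carrier stands under the mask, the mask is shut, and the tool straddles the handle in x with the fingers above it. I'll check the carrier by the tab's top corners (crop 571,56 and 612,72) and descend.

```bash
python3 - <<'E'
from fit import *
for nm,b in [('tab top W',(-10,-75,90))]+[('c',(x,y,90)) for x in(-30,10) for y in(-81,-69)]:
    p=proj('s3',W(q,b)); print(nm,b,((p-[200,150])*2+[400,0]).round(1))
E
python3 -m creep '0 0 0.02 0 0.044;0 0 0.04 0 0.044;0 0 0.055 0 0.044;0 0 0.069 0 0.044;0 0 0.069 0 0.044;0 0 0.069 0 0.044'
```

```text
tab top W (-10, -75, 90) [591.4  62. ]
c (-30, -81, 90) [614.3  65.1]
c (-30, -69, 90) [608.6  73.9]
c (10, -81, 90) [574.6  50.3]
c (10, -69, 90) [568.6  58.9]
time: 9.93
tcp_pos: [0.493, 0.1183, 0.1167]
ee_rot: [-180.0, 0.0, -88.8]
force: [0.8, 0.3, 0.4]
grip_width: 0.0441
```

```bash
python3 -m creep '0 0 0 0 0.03;0 0 0 0 0.02;0 0 0 0 0.012;0 0 0 0 0.012;0 0 0 0 0.012;0 0 0 0 0.012' 60; python3 -m creep '0 0.006 0 0 0.012;0 0.014 0 0 0.012;0 0.022 0 0 0.012;0 0.03 0 0 0.012;0 0.038 0 0 0.012;0 0.045 0 0 0.012;0 0.05 0 0 0.012;0 0.05 0 0 0.012;0 0.05 0 0 0.012;0 0.05 0 0 0.012'
python3 - <<'E'
from h import *
cam('top','t4');cam('side','s4')
a=cv2.resize(cv2.imread('pics/t4.png')[230:310,235:305],(395,451),interpolation=cv2.INTER_CUBIC)
b=cv2.resize(cv2.imread('pics/s4.png')[210:310,310:410],(400,400),interpolation=cv2.INTER_CUBIC)
o=np.zeros((460,800,3),np.uint8);o[:451,:395]=a;o[:400,400:]=b;cv2.imwrite('pics/m4.png',o)
E
```

```text
time: 10.68
tcp_pos: [0.4937, 0.1183, 0.1169]
ee_rot: [-179.9, 0.0, -88.8]
force: [3.0, -0.3, 5.5]
grip_width: 0.0153
time: 11.92
tcp_pos: [0.446, 0.1175, 0.1169]
ee_rot: [-179.6, 0.0, -88.8]
force: [9.6, -1.3, -0.5]
grip_width: 0.0152
```

View pics/m4.png

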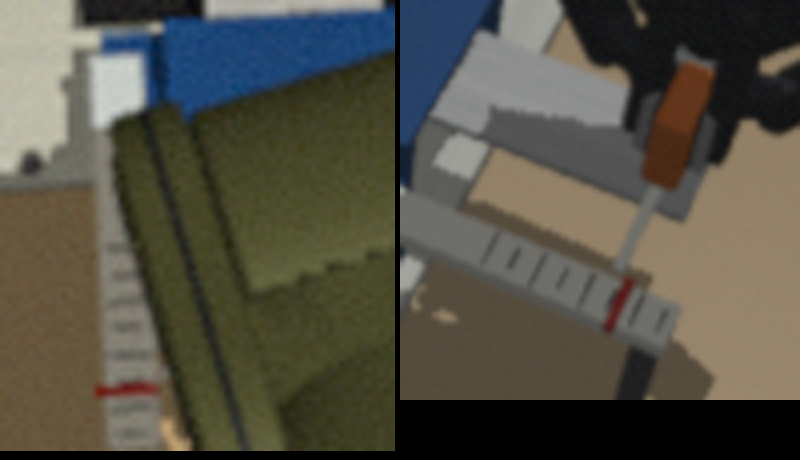

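Side view: pointer tip at (622,265), mark centre at (620,305). Extending the pointer along jig y, it is about 5 mm short. The calibrated mark x (about 0.4415 at the handle, against TCP 0.446) says 4.5 mm. Pulling on.

```bash
python3 -m creep '0 0.002 0 0 0.012;0 0.004 0 0 0.012;0 0.005 0 0 0.012;0 0.005 0 0 0.012;0 0.005 0 0 0.012;0 0.005 0 0 0.012'
python3 - <<'E'
from h import *
cam('top','t5');cam('side','s5')
b=cv2.resize(cv2.imread('pics/s5.png')[225:300,325:405],None,fx=8,fy=8,interpolation=cv2.INTER_CUBIC)
cv2.imwrite('pics/m5.png',b)
E
```

```text
time: 12.78
tcp_pos: [0.4414, 0.1174, 0.117]
ee_rot: [-179.6, 0.0, -88.8]
force: [10.6, -0.3, -0.5]
grip_width: 0.0153
```

View pics/m5.png

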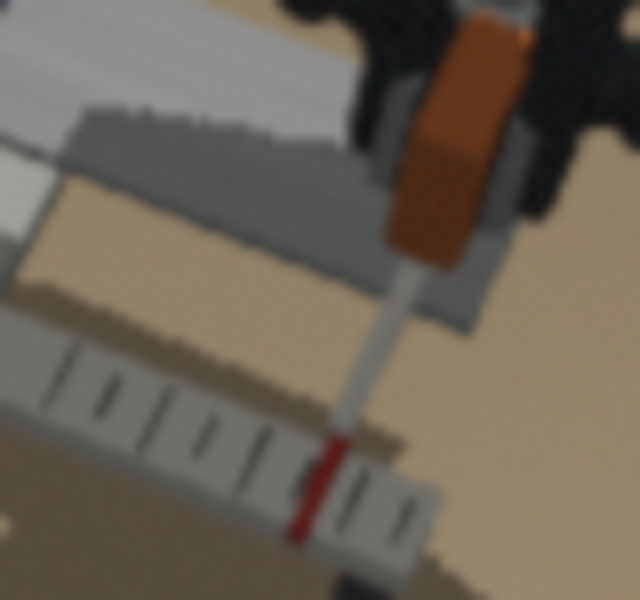

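The pointer (412,265 to 344,428) runs straight into the red mark (338,440 to 297,540), so they are aligned within about 1 mm. I'll hold, check once more, and hand in.

```bash
python3 -m creep '0 0 0 0 0.012;0 0 0 0 0.012;0 0 0 0 0.012;0 0 0 0 0.012;0 0 0 0 0.012;0 0 0 0 0.012' && python3 -c "
from workcell import *
print(hand_in())"
```

```text
time: 13.62
tcp_pos: [0.4414, 0.1174, 0.117]
ee_rot: [-179.6, 0.0, -88.8]
force: [9.3, -0.8, -0.8]
grip_width: 0.0152
the job is handed in; nothing more can be done
None
```

I pushed the carrier into the station by its yellow tab, then pulled the orange handle out about 52 mm to the red mark. I handed the job in at about 13.6 s, still holding the handle. No verdict is reported.

- **Carrier:** I felt the detent draw it in, and the tool then stood at jig y = -75.6 mm, which puts the carrier within about 1 mm of the station. The side picture of the tab agreed to about 2 mm. The green lines were not visible, so I could not check against them.
- **Mask:** The last side picture shows the pointer in line with the red mark to about 1 mm. The tool held steady at x = 0.4414 m against a spring pull of 9 to 10 N, with the fingers at 15.2 mm on the 16 mm handle.
- **Vial, tub, spare bracket and mark:** I never touched these. The vial and mark looked in place in the later pictures, but I did not re-measure the vial, tub, spare bracket or mark at the end.

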